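Clip the ring gauge back into its snap hook

ROBOT

A 6-joint arm with a two-finger parallel gripper is mounted at the origin on the work surface. World frame = base frame: x ahead of the robot, y to its left, z up, the work surface at z = 0. Lengths are in m, angles in rad, forces in N, time in s.
With the tool pointing down it reaches from about 0.375 to 0.9 m from the base axis. Payload 3.1 kg.
Tool frame: the origin (TCP) lies at the very end of the fingers, on their centre line; the grasp point (between the pads) lies 19 mm behind it; x points along the fingers, z is the direction in which the jaws open and shut, and the axes are right-handed (so a half turn about x gives the same grasp; the last joint's range is limited). The gripper opens to 85 mm and grips with 20 to 120 N. Pads are 22 mm wide; open, the fingers measure 114 mm over their backs; the gripper's body (76 mm by 85 mm) begins 54 mm behind the grasp point. The pads swing forward as they close: fully open they stand 13 mm farther back than shut.
Start: joints at [-1.522, 0.527, 1.433, -0, 1.181, -0.178], TCP at [0.141, -0.609, 0.231] pointing down, gripper open.
Joint ranges: [-3.08, 3.08], [-0.75, 2.2], [0.22, 2.44], [-1.43, 4.57], [0, 2.65], [-2.85, 2.85]. Speed limits (rad/s): [2.79, 2.79, 3.14, 3.14, 3.14, 3.14].

INTERFACE

Orientations are given as a unit quaternion [x, y, z, w].
In Python, from station import manip, viewer, job gives the robot as it stands.
- The arm moves only by the tool move_arm, never from a script. Its argument "deltas" is one flat list of numbers, 7 for each row, row after row: the finger opening in mm, from 0 to 85.4, then the shift along the tool's x, y, z in mm, then the turn, a rotation vector about the tool's x, y, z in degrees. In form: [jaw, tx, ty, tz, rx, ry, rz, jaw, tx, ty, tz, rx, ry, rz, ...]. A call has 1 to 10 rows; each row shifts and turns the commanded pose from where the row before left it, along the tool's axes as they then stand; what a row does not reach is not made up. A row lasts 1/10 s, in which the tool goes at most 50 mm and 8.59 degrees, less where a joint would pass 70% of its speed; a pose out of reach is approached as far as the arm can. A call is refused whole if a number of a shift passes 50 or a number of a turn 8.59, either way. A call with a gripper value outside its range is refused whole. The fingers move at their own pace and stop on an object; "force" is the grip in N (left out, the last holds). Time passes only in rows, so rows that do not move let the fingers close. It gives the time, the measured TCP pose, the force and the opening at its end, in the units of the state.
- manip.sense(): the state, without advancing time (a new reading comes with each control period).
- viewer.snapshot(name): name is "side" or "top" or "wrist"; returns a dict with "image" (420x560x3 uint8, red, green, blue), "depth" (420x560 float32, m along the optical axis (not along the pixel's ray), 0 where there is no reading), "fovy" (degrees; the focal length in pixels is half the picture's height over the tangent of half this angle, whatever the lens; pixels are square), "cx", "cy" (the principal point, pixels), "R" (3x3) and "t" (3): a world point X has camera coordinates R X + t. Camera axes: x right, y down, z forward; pixel columns grow to the right and rows downward; lengths in m; the calibration is good to about 2 mm. A picture is of the moment at which its call begins.
- job.sign_off(): hands the job in, once; it reports no verdict.
The state is a dict: "t": time; "q": joint angles; "qd": joint speeds; "tau": joint torques, N m; "tcp_pos": TCP position; "tool_rot": TCP orientation; "force": force on the tool from outside, world axes, zero at the start; "ft_torque": the same for the moment, N m; "finger_gap": opening from 0.0 (shut) to 1.0 (fully open).
Only numpy, scipy, OpenCV 4.12 (cv2) and the standard library are available. Lean on these libraries where they do the work, as an engineer would, in place of code of your own. Each camera call takes 0.05 s, during which the arm holds its last target.

TASK

Put the ring gauge away: lift it out of the walnut block by its red handle, push its steel ring in through the sprung gate of the snap hook until the ring is inside and the gate has snapped shut behind it, and leave it hanging at rest from the hook's nose arm. The hook slides back on its stem an unknown way before the gate gives, so feel for the gate yielding and do not ram the ring hard against the hook. Leave the glass display cylinder, the dish and the ruby marble in the dish where they are.

Things in the scene. Friction and masses are not known exactly. Their poses are not given: they have to be found in the camera images.
- gauge_handle (a point): Centre of the ring gauge's red plastic handle (gauge loose, 130 g, mostly its steel ring). The handle is an upright block 12 thick (gauge x) by 26 wide (y) by 46 high (z) directly above the ring; grip it across the 12 mm. Gauge axes: z up as it stands in the block, x along the ring's bore.
- gauge_ring (a point): Centre of the gauge's steel ring, 54 mm below the handle's centre, same axes. The ring lies in the gauge's y-z plane: outside diameter 64, bore 48, 10 thick along x. A flat foot 40 wide ends 34 mm below the ring's centre. Both faces are alike (a half turn about z changes nothing).
- block_top (a point): Centre of the top face of the fixed walnut block, 52 mm above the shelf; block 70 (x) by 90 (y). The gauge stands with its foot in a slot along the block's y, 13 wide, 64 long, 22 deep.
- hook_nose (a point): Tip of the snap hook's nose, on the nose arm's centre line, 105 mm above the shelf; moves with the hook. Axes: x into the hook, away from the robot; y towards the gate's hinge; z up. The hook is a level U of 8 mm round steel bar, open at x = 0: nose arm along y = 0, back bar along x = 62, hinge arm along y = 58 (mm, centre lines), its two back corners cut by 14. Above it all is free, but for a post 147 mm or more behind, 19 mm higher.
- hook_back (a point): Middle of the hook's back bar, (62,29,0) mm from the nose, same axes. From it a round stem runs back into the stand's brass sleeve: the whole hook slides back along x with about 2 N of friction, no spring, until a collar meets the sleeve. How far it can still slide at the start (4 to 66 mm) varies and is not measured.
- gate_hinge (a point): Hinge of the brass gate, (0,58,0) mm from the nose, axes of the hook. The gate, a 7 mm bar 52 long, closes the mouth from here to beside the nose. A ring upright across the hook (bore along x), centre at y -14, z 0 from the nose, goes over the nose: one side stays outside, the other presses the gate and passes it when the ring's centre is 25 to 35 mm in. It would jam on the back at about 46 mm.
- gate (a joint): Angle of the sprung gate, rad: 0 shut, grows as it is pushed inwards, at most 1.1. Spring torque 0.16 N m at 0, growing by 0.2 N m per rad: about 4 N from the ring starts it, 5 to 8 N at the peak near 0.65 rad, where the ring slips past its end and the gate snaps back to 0.
- display_center (a point): Centre (half-way up) of the loose glass display cylinder with nickel base: 116 high, 74 across the base. Leave alone.
- dish: Loose white ceramic palette dish, 90 across, 16 high; origin at the centre of its underside. Leave alone.
- marble_center (a point): Centre of the ruby marble, 22 mm diameter, lying in the middle of the dish. Leave alone.
Things that resemble listed ones, but are neither listed nor needed, are in the scene too. Of the things that look like the part that bears gauge_handle, the middle-sized one is meant.

How it is judged:
On the way:
1. the gauge pushes the gate inwards (value of joint gate above 0.3 rad and contact force between gauge and gate above 0.3 N), for 0.04 s.
At the end, for the whole second after the job is handed in: The gauge's ring hangs on the nose arm inside the hook: ring centre 6 to 60 mm behind the nose, within 20 mm sideways of the nose arm and 8 to 28 mm below it, the gate shut (under 0.08 rad), the gauge released and at rest (under 30 mm/s) (x of gauge_ring in the frame of hook_nose between 0.006 and 0.06 m and y of gauge_ring in the frame of hook_nose between -0.02 and 0.02 m and z of gauge_ring in the frame of hook_nose between -0.028 and -0.008 m and value of joint gate below 0.08 rad and contact force between gauge and block below 0.1 N and linear speed of gauge below 0.03 m/s); the robot touches nothing.
It fails at once if the gauge is rammed against the hook (over 30 N) (contact force between gauge and hook above 30 N).
It fails at once if the display cylinder is moved by over 25 mm or tipped (distance of display_center from where it was at the start of the episode above 0.025 m or angle between display_center's own z axis and vertical above 0.3 rad).
It fails at once if the dish is moved by over 25 mm (distance of dish from where it was at the start of the episode above 0.025 m).
It fails at once if the marble leaves the dish (horizontal distance between marble_center and dish above 0.045 m).
It also fails if it takes over 64 s, if anything falls off the work surface, if the arm or the gripper's body presses on something with over 40 N, if the wrist force passes 120 N, or if a joint passes its speed limit or range.

## Working session

There is one attempt and no reset: what is moved stays moved. The work goes in short steps, Python scripts to look and compute and a tool call to move; the robot and the scene stay as the last step left them, time stands still between calls to the robot, and variables do not carry over. Pictures are saved under pics/ and viewed, and the job is handed in when it is done.

Besides the shell and the picture viewer there is one more tool, called after ">>>" as name(argument=value, ...) on one line, values as JSON. move_arm: Moves the arm, as the interface text tells. Its arguments: {"type":"object","properties":{"deltas":{"type":"array"},"force":{"type":"number"}},"required":["deltas"]}

```bash
mkdir -p pics; ls; cat > h.py <<'E'
import numpy as np,cv2,pickle
from station import manip,viewer,job
def snap(name,fn):
    s=viewer.snapshot(name); cv2.imwrite('pics/'+fn+'.png',s['image'][:,:,::-1]); pickle.dump(s,open('pics/'+fn+'.pkl','wb')); return s
def load(fn): return pickle.load(open('pics/'+fn+'.pkl','rb'))
def f(s): return s['image'].shape[0]/2/np.tan(np.radians(s['fovy'])/2)
def ray(s,u,v):
    d=np.array([(u-s['cx'])/f(s),(v-s['cy'])/f(s),1.]); R=np.array(s['R']);t=np.array(s['t'])
    return -R.T@t,R.T@d
def onz(s,u,v,z):
    c,d=ray(s,u,v); return c+d*(z-c[2])/d[2]
def dep(s,u,v):
    c,d=ray(s,u,v); return c+d*s['depth'][int(round(v)),int(round(u))]
def proj(s,X):
    p=np.array(s['R'])@np.array(X)+np.array(s['t']); return f(s)*p[0]/p[2]+s['cx'],f(s)*p[1]/p[2]+s['cy']
E
python3 - <<'E'
from h import *
for n in ['side','top','wrist']:
    s=snap(n,n+'0'); print(n,s['fovy'],s['cx'],s['cy'],-np.array(s['R']).T@s['t'])
    print(s['R'])
print(manip.sense())
E
```

```text
pics
side 54.93891724713902 289.0296927101355 207.84522151157637 [ 0.21104939 -0.47359666  0.52247911]
[[ 0.8233572  -0.56739594  0.01203217]
 [-0.31445826 -0.47375931 -0.82259839]
 [ 0.47243934  0.67350869 -0.56849548]]
top 46.01387503680722 286.55346467286944 215.05579537706157 [0.41678624 0.00508104 1.00339282]
[[-0.00768418 -0.99996278  0.00392442]
 [-0.99033785  0.00706668 -0.13849552]
 [ 0.13846263 -0.00495073 -0.99035528]]
wrist 68.76676582060067 280.11200345925056 210.78745347240965 [ 0.21312502 -0.59171344  0.37349346]
[[ 0.22501318 -0.97435442 -0.00159022]
 [-0.9329049  -0.2159114   0.2882199 ]
 [-0.28117168 -0.06336976 -0.95756293]]
{'t': 0.15, 'q': array([-1.52150556e+00,  5.28302084e-01,  1.43359565e+00,  1.84764346e-05,
        1.18142554e+00, -1.78479108e-01]), 'qd': array([ 0.00125844, -0.00045113, -0.00329374, -0.00025811, -0.00145041,
        0.00017419]), 'tau': array([ 3.74559831e-04, -4.42742121e+01, -1.78276581e+01, -2.53279832e-04,
        5.61744586e-03,  9.42255213e-06]), 'tcp_pos': array([ 0.14114742, -0.60828958,  0.23053197]), 'tool_rot': array([ 0.44040705,  0.55397805, -0.43947971,  0.55317948]), 'force': array([ 1.06599693, -0.18968294, -0.12831938]), 'ft_torque': array([-0.03436188,  0.01285707, -0.00912165]), 'finger_gap': 0.9993111019898525}
```

View pics/side0.png

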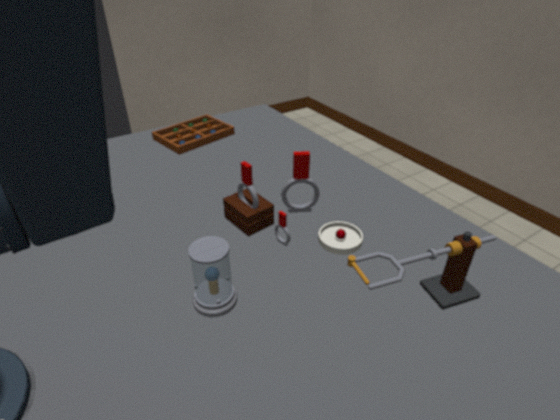

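View pics/top0.png

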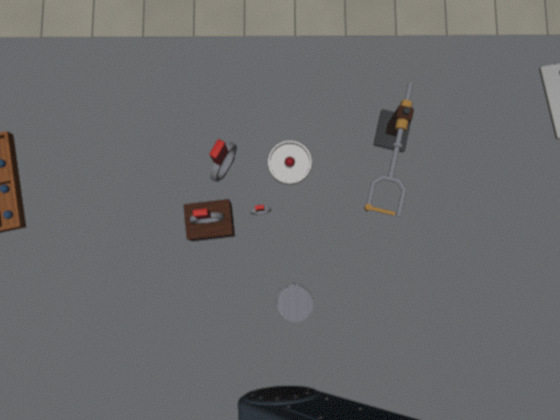

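View pics/wrist0.png

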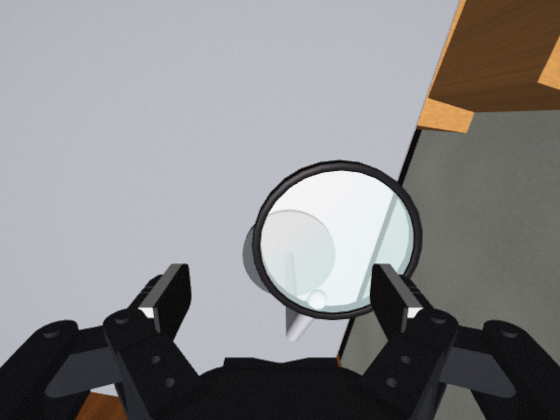

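Three red-handled gauges could be confused (side view). They are at (246,174), standing in the walnut block; at (301,165), large and loose; and at (283,218), small and loose. The middle-sized one, in the block, is meant. The hook is at (382,268) in side and (385,200) in top, with the hinge knob at (352,260) and (368,208). I'll crop in to check the choice and measure.

```bash
python3 - <<'E'
from h import *
s=load('side0');t=load('top0')
a=cv2.resize(s['image'][140:310,200:500],None,fx=2.6,fy=2.6,interpolation=cv2.INTER_CUBIC)
cv2.imwrite('pics/c1.png',a[:,:,::-1])
a=cv2.resize(t['image'][70:250,170:430],None,fx=3,fy=3,interpolation=cv2.INTER_CUBIC)
cv2.imwrite('pics/c2.png',a[:,:,::-1])
for n,I in (('side',s),('top',t)):
    hsv=cv2.cvtColor(I['image'],cv2.COLOR_RGB2HSV)
    m=(((hsv[...,0]<6)|(hsv[...,0]>174))&(hsv[...,1]>200)&(hsv[...,2]>100)).astype(np.uint8)
    k,l,st,c=cv2.connectedComponentsWithStats(m)
    for i in range(1,k):
        if st[i,4]>8:
            v,u=np.nonzero(l==i); d=I['depth'][v,u]; P=np.array([dep(I,a,b) for a,b in zip(u,v)])
            print(n,c[i],st[i],np.round(np.median(P,0),4),np.round(np.percentile(P,3,axis=0),4),np.round(np.percentile(P,97,axis=0),4))
E
```

```text
side [301.42857143 153.5       ] [295 152  14   4  42] [0.6558 0.1194 0.1455] [0.6436 0.1126 0.1431] [0.6674 0.125  0.1479]
side [245.74074074 164.7037037 ] [242 162   9   6  27] [0.5418 0.1483 0.1402] [0.5391 0.1415 0.138 ] [0.5471 0.1591 0.1421]
side [282.         213.61538462] [280 212   5   4  13] [0.5616 0.0499 0.0735] [0.5601 0.0443 0.072 ] [0.564  0.0544 0.0756]
side [340.5 232.5] [338 231   6   4  20] [ 0.6627 -0.0113  0.0236] [ 0.6576 -0.0144  0.0214] [ 0.6666 -0.0062  0.0264]
```

View pics/c1.png

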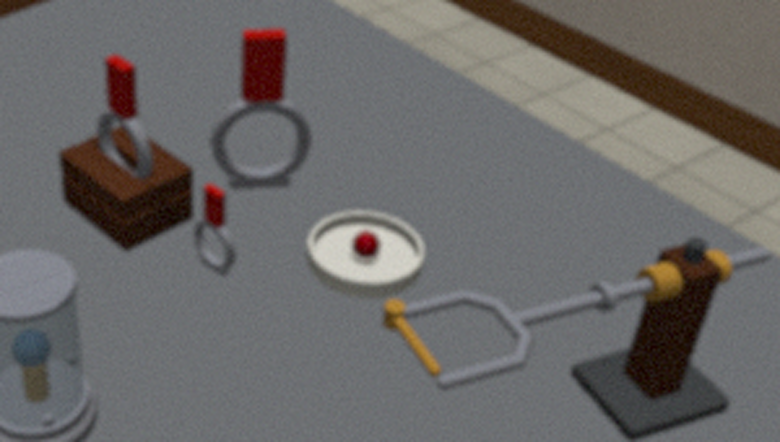

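View pics/c2.png

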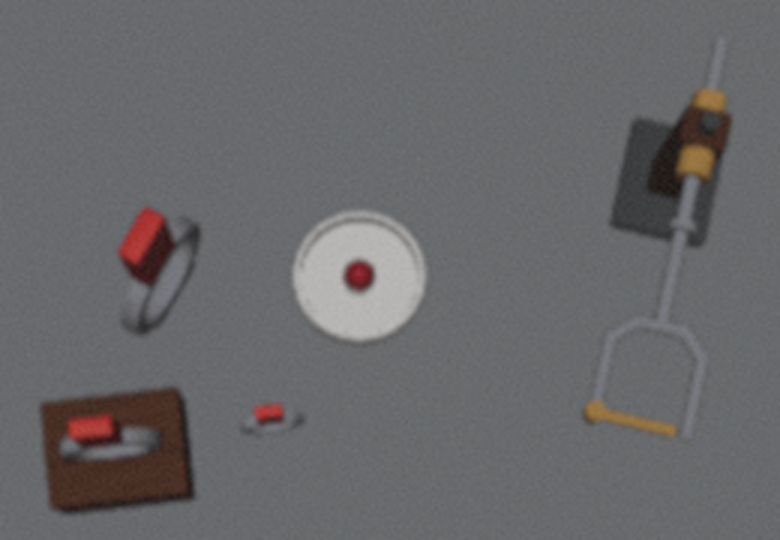

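The crops confirm it: the middle-sized handle is in the block, and the other two are the large and small loose gauges. The hook's mouth faces the robot, with the hinge knob on the +y side at (368,207) and the nose tip at (399,214) in top.

```bash
python3 - <<'E'
from h import *
s=load('side0');t=load('top0')
hsv=cv2.cvtColor(t['image'],cv2.COLOR_RGB2HSV)
m=(((hsv[...,0]<8)|(hsv[...,0]>172))&(hsv[...,1]>150)&(hsv[...,2]>140)).astype(np.uint8)
k,l,st,c=cv2.connectedComponentsWithStats(m)
for i in range(1,k):
    if st[i,4]>8:
        print(c[i],st[i],cv2.minAreaRect(np.argwhere(l==i)[:,::-1].astype(np.float32)), onz(t,*c[i],.141))
for n,I in (('top',t),('side',s)):
    hsv=cv2.cvtColor(I['image'],cv2.COLOR_RGB2HSV)
    for nm,m,z in (('brass',(hsv[...,0]>12)&(hsv[...,0]<24)&(hsv[...,1]>140)&(hsv[...,2]>90),.105),('wal',(hsv[...,0]<15)&(hsv[...,1]>70)&(hsv[...,2]<110),.052)):
        k,l,st,c=cv2.connectedComponentsWithStats(m.astype(np.uint8))
        for i in range(1,k):
            if st[i,4]>25:
                r=cv2.minAreaRect(np.argwhere(l==i)[:,::-1].astype(np.float32))
                print(n,nm,c[i],st[i,4],r,[np.round(onz(I,*p,z),4) for p in cv2.boxPoints(r)])
print('nose/hinge top',onz(t,398.7,214,.105),onz(t,368,207,.105))
print('side',onz(s,200+445/2.6,140+380/2.6,.105),onz(s,200+394/2.6,140+313/2.6,.105))
# display, dish
print('disp',onz(t,295,303,.116),'dish',onz(t,290,162,.016))
# steel pixels depths top around hook
d=t['depth']
P=np.array([[dep(t,u,v) for u in range(355,420)] for v in range(90,225)])
mm=(P[...,2]>.08)&(P[...,2]<.14)
cv2.imwrite('pics/hk.png',cv2.resize((mm*255).astype(np.uint8),None,fx=4,fy=4,interpolation=cv2.INTER_NEAREST))
E
```

```text
[216.46610169 148.01694915] [210 140  14  17 118] ((216.4384765625, 148.10769653320312), (6.821910381317139, 17.116792678833008), 29.744882583618164) [0.65967119 0.12555225 0.141     ]
[258.95 206.9 ] [256 206   8   3  20] ((259.5, 207.0), (7.0, 2.0), 0.0) [0.55223559 0.04936129 0.141     ]
[199.37837838 212.06756757] [193 209  14   7  74] ((199.4512176513672, 212.06097412109375), (5.300714015960693, 13.251785278320312), 83.6598129272461) [0.54376699 0.15424079 0.141     ]
top brass [405.97297297 103.27027027] 37 ((406.0405578613281, 103.25675964355469), (8.38434886932373, 4.438772678375244), 9.462321281433105) [array([ 0.7519, -0.2189,  0.105 ]), array([ 0.7605, -0.2207,  0.105 ]), array([ 0.7577, -0.2363,  0.105 ]), array([ 0.7491, -0.2345,  0.105 ])]
top brass [401.68235294 122.84705882] 85 ((401.8243103027344, 123.05404663085938), (10.192737579345703, 9.699540138244629), 9.462322235107422) [array([ 0.7083, -0.2068,  0.105 ]), array([ 0.727 , -0.2105,  0.105 ]), array([ 0.7236, -0.2293,  0.105 ]), array([ 0.7049, -0.2256,  0.105 ])]
top brass [  4.07228916 147.51807229] 83 ((4.5, 
[... 6284 characters left out ...]
0.0), (12.0, 6.0), 90.0) [array([0.573, 0.077, 0.052]), array([0.583 , 0.0704, 0.052 ]), array([0.5607, 0.0375, 0.052 ]), array([0.5511, 0.0439, 0.052 ])]
side wal [458.32287582 265.04575163] 765 ((456.9309997558594, 263.6723937988281), (23.76900291442871, 57.751251220703125), 21.801406860351562) [array([ 0.6724, -0.2288,  0.052 ]), array([ 0.8205, -0.1598,  0.052 ]), array([ 0.8322, -0.1993,  0.052 ]), array([ 0.6858, -0.2607,  0.052 ])]
nose/hinge top [ 0.54287965 -0.20537061  0.105     ] [ 0.55628577 -0.14935317  0.105     ]
side [ 0.54414454 -0.20527657  0.105     ] [ 0.55745853 -0.14879876  0.105     ]
disp [ 0.38375965 -0.01308123  0.116     ] dish [ 0.66442721 -0.00775133  0.016     ]
```

View pics/hk.png

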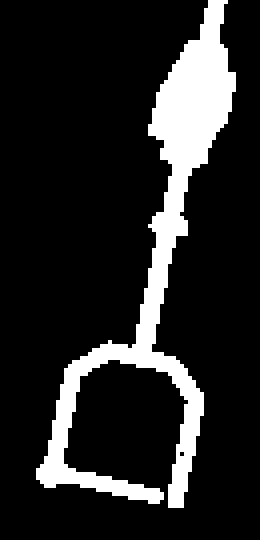

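```bash
cat >> h.py <<'E'
from scipy.spatial.transform import Rotation as Ro
def goal(pos,psi):
    # psi: world yaw (deg) of the gauge/jaw x axis; returns shift (tool mm) and turn (tool rotvec deg)
    st=manip.sense(); R=Ro.from_quat(st['tool_rot']); out=[]
    z0=R.as_matrix()[:,2]
    best=None
    for a in (psi,psi+180):
        z=np.array([np.cos(np.radians(a)),np.sin(np.radians(a)),0]); x=np.array([0,0,-1.]); y=np.cross(z,x)
        G=Ro.from_matrix(np.array([x,y,z]).T); rv=(R.inv()*G).as_rotvec(degrees=True)
        if best is None or np.linalg.norm(rv)<np.linalg.norm(best): best=rv
    d=R.as_matrix().T@(np.array(pos)-st['tcp_pos'])*1000
    print('t',st['t'],'tcp',np.round(st['tcp_pos'],4),'jawz',np.round(z0,3),'yaw',np.degrees(np.arctan2(z0[1],z0[0])),'F',np.round(st['force'],2),'gap',round(st['finger_gap']*85.4,1),'q6',round(st['q'][5],3))
    print('shift',np.round(d,1),'turn',np.round(best,2))
E
python3 -c "
from h import *
goal([.542,.153,.23],5.8)
print(Ro.from_quat(manip.sense()['tool_rot']).as_matrix().round(3))"
```

```text
t 0.15 tcp [ 0.1411 -0.6083  0.2305] jawz [ 0.226 -0.974 -0.002] yaw -76.95013426169281 F [ 1.07 -0.19 -0.13] gap 85.3 q6 -0.178
shift [   1.8  562.4 -651.1] turn [-8.275e+01 -7.000e-02 -9.000e-02]
[[-0.     0.974  0.226]
 [ 0.002  0.226 -0.974]
 [-1.     0.    -0.002]]
```

>>> move_arm(deltas=[85, 0, 43, -4, -4, 0, 0, 85, 0, 43, -4, -4, 0, 0, 85, 0, 43, -4, -4, 0, 0, 85, 0, 43, -4, -4, 0, 0, 85, 0, 43, -4, -4, 0, 0, 85, 0, 43, -4, -4, 0, 0, 85, 0, 43, -4, -4, 0, 0, 85, 0, 43, -4, -4, 0, 0, 85, 0, 43, -4, -4, 0, 0, 85, 0, 43, -4, -4, 0, 0], force=80)

```text
t: 1.15
tcp_pos: [0.4831, -0.3565, 0.231]
tool_rot: [0.223, 0.671, -0.223, 0.671]
force: [0.9, -0.0, 0.2]
finger_gap: 0.998
```

>>> move_arm(deltas=[85, 0, 43, -4, -4, 0, 0, 85, 0, 43, -4, -4, 0, 0, 85, 0, 43, -4, -4, 0, 0, 85, 0, 43, -4, -4, 0, 0, 85, 0, 43, -4, -4, 0, 0, 85, 0, 43, -4, -4, 0, 0, 85, 0, 43, -4, -4, 0, 0, 85, 0, 43, -4, -4, 0, 0, 85, 0, 43, -4, -4, 0, 0, 85, 0, 43, -4, -4, 0, 0])

```text
t: 2.15
tcp_pos: [0.5817, 0.0552, 0.231]
tool_rot: [-0.02, 0.707, 0.02, 0.707]
force: [0.8, 0.0, 0.2]
finger_gap: 0.99
```

```bash
python3 -c "
from h import *
goal([.542,.153,.23],5.8)"
```

```text
t 2.15 tcp [0.5817 0.0552 0.231 ] jawz [ 0.998  0.056 -0.   ] yaw 3.2154402469894223 F [0.84 0.03 0.18] gap 84.5 q6 -0.153
shift [  1.   99.9 -34.2] turn [-2.58 -0.   -0.  ]
```

>>> move_arm(deltas=[85, 0, 33, -11, -1, 0, 0, 85, 0, 33, -11, -1, 0, 0, 85, 0, 34, -12, -0.6, 0, 0, 85, 0, 0, 0, 0, 0, 0, 85, 0, 0, 0, 0, 0, 0])

```text
t: 2.65
tcp_pos: [0.5404, 0.1513, 0.2312]
tool_rot: [-0.036, 0.706, 0.035, 0.706]
force: [0.2, -1.3, -0.5]
finger_gap: 0.992
```

```bash
python3 -c "
from h import *
s=snap('wrist','w1')
goal([.542,.153,.23],5.8)
for n,p in dict(htop=[.542,.153,.141],nose=[.5435,-.2053,.105]).items(): print(n,proj(s,p))
"
```

```text
t 2.7 tcp [0.541  0.1505 0.2313] jawz [0.995 0.099 0.   ] yaw 5.678499234444039 F [0.22 0.38 0.07] gap 85.0 q6 -0.026
shift [1.3 2.3 1.2] turn [-0.12  0.02  0.03]
htop (np.float64(281.9504446323984), np.float64(212.85441677495155))
nose (np.float64(253.7838585543787), np.float64(478.0395224349608))
```

View pics/w1.png

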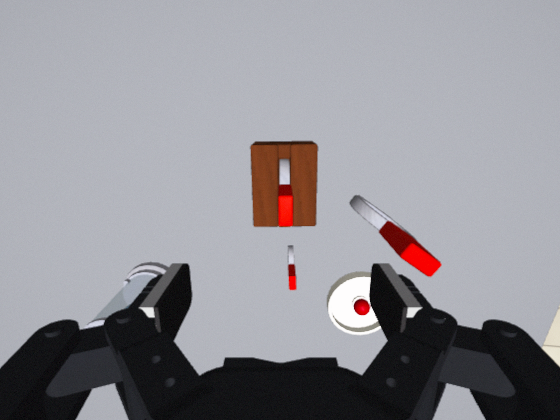

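The wrist view shows the block at (284,185) with the red handle end at (286,206). The small gauge is at (292,268), the large one at (400,240) and the dish at (358,305). I'll refine the handle position.

```bash
python3 - <<'E'
from h import *
s=load('w1')
a=cv2.resize(s['image'][130:240,235:335],None,fx=5,fy=5,interpolation=cv2.INTER_CUBIC)
cv2.imwrite('pics/c3.png',a[:,:,::-1])
hsv=cv2.cvtColor(s['image'],cv2.COLOR_RGB2HSV)
m=(((hsv[...,0]<6)|(hsv[...,0]>174))&(hsv[...,1]>200))
m[:,:270]=0;m[:,300:]=0;m[235:]=0
vs,us=np.nonzero(m)
for v in range(vs.min(),vs.max()+1):
    u=us[vs==v]
    if len(u): print(v,u.min(),u.max(),np.round(dep(s,u.mean(),v),4))
E
```

```text
185 281 290 [0.5439 0.1679 0.1036]
186 278 290 [0.5425 0.1676 0.1073]
187 278 291 [0.5429 0.168  0.1129]
188 278 291 [0.5428 0.1678 0.1162]
189 279 291 [0.5432 0.1677 0.1195]
190 278 291 [0.5427 0.168  0.1248]
191 278 291 [0.5427 0.1679 0.128 ]
192 278 291 [0.5427 0.1676 0.1304]
193 278 291 [0.5426 0.1676 0.1336]
194 278 292 [0.5429 0.1677 0.1375]
195 278 292 [0.5429 0.1674 0.1396]
196 278 292 [0.543  0.1669 0.1406]
197 278 292 [0.5431 0.1661 0.1408]
198 278 292 [0.5431 0.1657 0.1423]
199 278 293 [0.5436 0.1646 0.141 ]
200 278 292 [0.5433 0.1638 0.1412]
201 278 292 [0.5434 0.163  0.1411]
202 278 292 [0.5435 0.1621 0.141 ]
203 278 292 [0.5435 0.1615 0.1416]
204 278 292 [0.5437 0.1604 0.1407]
205 278 292 [0.5437 0.1598 0.1415]
206 278 292 [0.5438 0.1592 0.1421]
207 278 292 [0.5439 0.1578 0.1402]
208 278 293 [0.5444 0.1573 0.141 ]
209 278 292 [0.5441 0.1565 0.1414]
210 278 292 [0.5441 0.156  0.1424]
211 278 292 [0.5442 0.155  0.1417]
212 278 292 [0.5443 0.1539 0.141 ]
213 278 292 [0.5444 0.1534 0.1421]
214 278 292 [0.5445 0.1525 0.1417]
215 278 292 [0.5446 0.1513 0.1405]
216 278 292 [0.5447 0.1506 0.1409]
217 278 292 [0.5447 0.1501 0.142 ]
218 278 292 [0.5449 0.149  0.1412]
219 278 292 [0.545  0.1479 0.1402]
220 278 292 [0.545  0.1474 0.1415]
221 278 292 [0.5451 0.1464 0.1409]
222 278 292 [0.5452 0.1456 0.141 ]
223 278 292 [0.5453 0.1447 0.141 ]
224 278 292 [0.5454 0.1439 0.1411]
225 279 292 [0.5459 0.1428 0.1401]
226 280 287 [0.5483 0.1105 0.0521]
```

View pics/c3.png

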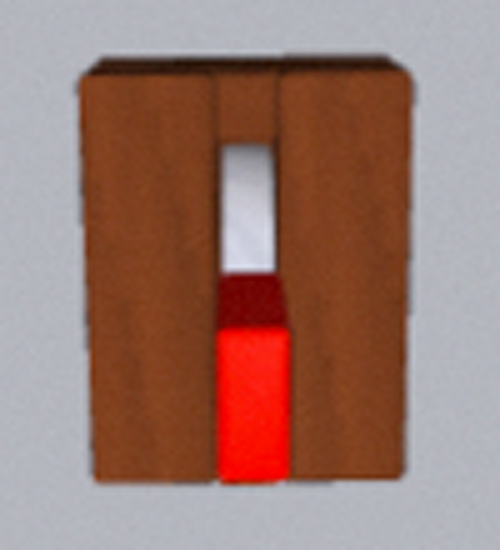

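```bash
python3 -c "
from h import *
goal([.5442,.1552,.1],6)"
```

```text
t 2.7 tcp [0.541  0.1505 0.2313] jawz [0.995 0.099 0.   ] yaw 5.678499234444039 F [0.22 0.38 0.07] gap 85.0 q6 -0.026
shift [131.3   4.4   3.6] turn [-0.32  0.02  0.03]
```

>>> move_arm(deltas=[85, 0, 4.4, 3.6, -0.3, 0, 0, 85, 20, 0, 0, 0, 0, 0, 85, 20, 0, 0, 0, 0, 0, 85, 20, 0, 0, 0, 0, 0, 85, 20, 0, 0, 0, 0, 0, 85, 20, 0, 0, 0, 0, 0, 85, 20, 0, 0, 0, 0, 0, 85, 11, 0, 0, 0, 0, 0, 85, 0, 0, 0, 0, 0, 0, 85, 0, 0, 0, 0, 0, 0])

```text
t: 3.7
tcp_pos: [0.5446, 0.1551, 0.1006]
tool_rot: [-0.036, 0.706, 0.036, 0.706]
force: [0.3, 0.7, 0.6]
finger_gap: 0.991
```

```bash
python3 -c "
from h import *
goal([.5442,.1552,.1],6)"
```

```text
t 3.7 tcp [0.5446 0.1551 0.1006] jawz [0.995 0.103 0.001] yaw 5.903341415468622 F [0.3  0.75 0.59] gap 84.7 q6 -0.023
shift [ 0.6  0.1 -0.4] turn [-0.1   0.04 -0.  ]
```

>>> move_arm(deltas=[0, 0, 0, 0, 0, 0, 0, 0, 0, 0, 0, 0, 0, 0, 0, 0, 0, 0, 0, 0, 0, 0, 0, 0, 0, 0, 0, 0, 0, 0, 0, 0, 0, 0, 0, 0, 0, 0, 0, 0, 0, 0, 0, 0, 0, 0, 0, 0, 0, 0, 0, 0, 0, 0, 0, 0], force=80)

```text
t: 4.5
tcp_pos: [0.5442, 0.1556, 0.1007]
tool_rot: [-0.037, 0.706, 0.037, 0.706]
force: [-0.9, -0.6, 3.4]
finger_gap: 0.128
```

```bash
python3 -c "
from h import *
goal([.5442,.1552,.1],6)"
```

```text
t 4.5 tcp [0.5442 0.1556 0.1007] jawz [0.995 0.104 0.001] yaw 5.952344334280067 F [-0.94 -0.63  3.44] gap 11.0 q6 -0.023
shift [ 0.7 -0.4 -0.1] turn [-0.05  0.05 -0.  ]
```

>>> move_arm(deltas=[0, -5, 0, 0, 0, 0, 0, 0, -10, 0, 0, 0, 0, 0, 0, -15, 0, 0, 0, 0, 0, 0, -20, 0, 0, 0, 0, 0, 0, -20, 0, 0, 0, 0, 0, 0, -20, 0, 0, 0, 0, 0, 0, -20, 0, 0, 0, 0, 0, 0, -20, 0, 0, 0, 0, 0, 0, 0, 0, 0, 0, 0, 0, 0, 0, 0, 0, 0, 0, 0])

```text
t: 5.5
tcp_pos: [0.5435, 0.1554, 0.2303]
tool_rot: [-0.037, 0.706, 0.037, 0.706]
force: [0.4, 0.9, -1.0]
finger_gap: 0.131
```

```bash
python3 -c "
from h import *
s=snap('top','t1');snap('side','s1')
goal([.5013,-.2095,.23],-13.6)"
```

```text
t 5.6 tcp [0.5428 0.1554 0.2291] jawz [ 0.995  0.104 -0.003] yaw 5.952387267795397 F [-0.82  0.14 -1.87] gap 11.0 q6 -0.023
shift [  -0.7 -358.6  -79.1] turn [19.55 -0.16  0.02]
```

View pics/s1.png

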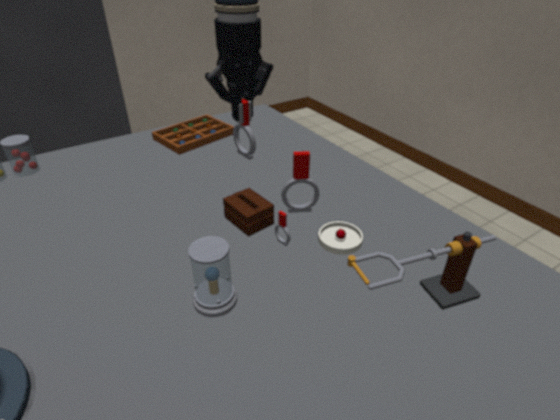

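The side view shows the gauge lifted clear of the block, gripped at (245,112) with its ring hanging upright. The other objects haven't moved.

>>> move_arm(deltas=[0, 0, -15, -1, 1, 0, 0, 0, 0, -30, -2, 2, 0, 0, 0, 0, -35, -2, 2, 0, 0, 0, 0, -35, -2, 2, 0, 0, 0, 0, -35, -2, 2, 0, 0, 0, 0, -35, -2, 2, 0, 0, 0, 0, -35, -2, 2, 0, 0, 0, 0, -35, -2, 2, 0, 0, 0, 0, -30, -2, 2, 0, 0, 0, 0, -25, -2, 1, 0, 0])

```text
t: 6.6
tcp_pos: [0.5109, -0.1548, 0.2294]
tool_rot: [0.075, 0.704, -0.075, 0.702]
force: [0.3, 0.1, -1.3]
finger_gap: 0.129
```

```bash
python3 -c "
from h import *
goal([.5013,-.2095,.23],-13.6)"
```

```text
t 6.6 tcp [ 0.5109 -0.1548  0.2294] jawz [ 0.977 -0.212 -0.002] yaw -12.234294706586343 F [ 0.28  0.09 -1.27] gap 11.0 q6 -0.289
shift [ -0.6 -55.5   2.2] turn [ 1.37 -0.1   0.02]
```

>>> move_arm(deltas=[0, 0, -20, 1, 1, 0, 0, 0, 0, -20, 1, 0.4, 0, 0, 0, 0, -14, 0, 0, 0, 0, 0, 0, 0, 0, 0, 0, 0, 0, 0, 0, 0, 0, 0, 0, 0, 0, 0, 0, 0, 0, 0])

```text
t: 7.2
tcp_pos: [0.5019, -0.2043, 0.2301]
tool_rot: [0.083, 0.703, -0.082, 0.702]
force: [-0.0, 0.9, -0.8]
finger_gap: 0.129
```

```bash
python3 -c "
from h import *
s=snap('wrist','w2')
goal([.5013,-.2095,.1417],-13.6)
print(proj(s,[.5435,-.2053,.105]),proj(s,[.557,-.149,.105]))"
```

```text
t 7.25 tcp [ 0.5021 -0.2042  0.2302] jawz [ 0.973 -0.232 -0.001] yaw -13.385761080271115 F [ 0.62  0.45 -2.42] gap 11.3 q6 -0.359
shift [88.5 -5.4  0.5] turn [ 0.21 -0.04 -0.03]
(np.float64(325.1845957557049), np.float64(193.95680111724)) (np.float64(328.12139866745804), np.float64(127.13295225026481))
```

View pics/w2.png

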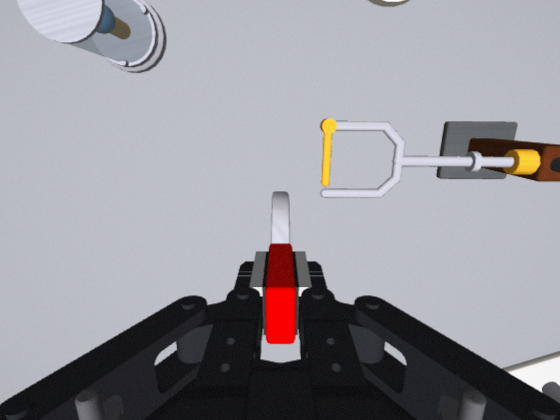

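The wrist view shows the ring held square to the hook, with its far edge at (281,193). The nose tip is at (323,193), the hinge at (328,126) and the arms are level in the image, so the yaw agrees. I'll refine both positions.

```bash
python3 - <<'E'
from h import *
s=load('w2')
im=s['image']
P=np.array([[dep(s,u,v) for u in range(560)] for v in range(200)])
# hook mask by height
m=(P[...,2]>.09)&(P[...,2]<.125); m[:,:310]=0; m[:,420:]=0
nose=np.array([.5435,-.2053]);a=np.radians(-13.4);ex=np.array([np.cos(a),np.sin(a)]);ey=np.array([-np.sin(a),np.cos(a)])
for lo,hi,ur in ((186,200,range(325,375,6)),(118,136,range(336,385,6))):
    pts=[]
    for u in ur:
        v=[v for v in range(lo,hi) if m[v,u]]
        if v: pts.append(onz(s,u,np.mean(v),.105)[:2])
    pts=np.array(pts); k=np.polyfit(pts[:,0],pts[:,1],1)
    print('arm slope deg',np.degrees(np.arctan(k[0])),'pts in hook frame mm',np.round((pts-nose)@np.c_[ex,ey]*1000,1).tolist())
v,u=np.nonzero(m); 
sel=v>186; print('tip px',u[sel].min(), 'tip world',onz(s,u[sel].min()-.5,193,.105))
# ring: image col 281 edge
for vv in range(188,245,6): print(vv,np.round(dep(s,281,vv),4) if vv<420 else '')
g=im[180:200,281].mean(1); print(g.round())
E
```

```text
arm slope deg -14.756628990958191 pts in hook frame mm [[-0.2, 1.8], [5.1, 1.8], [10.5, 1.3], [15.9, 0.9], [21.3, 0.9], [26.7, 0.9], [32.1, 0.9], [37.5, 0.8], [42.8, 0.8]]
arm slope deg -14.04520681516296 pts in hook frame mm [[6.7, 59.2], [11.7, 59.2], [16.8, 59.2], [21.8, 59.2], [26.9, 59.2], [31.9, 59.2], [37.0, 59.2], [42.0, 59.2], [47.2, 58.4]]
tip px 321 tip world [ 0.53958296 -0.20345634  0.105     ]
188 [ 0.5011 -0.2133  0.001 ]
194 [ 0.5099 -0.1742  0.1978]
200 [ 0.5094 -0.1763  0.2034]
206 [ 0.509  -0.178   0.2099]
212 [ 0.5084 -0.1803  0.2133]
218 [ 0.5078 -0.1831  0.2151]
224 [ 0.5072 -0.1854  0.218 ]
230 [ 0.5065 -0.1881  0.2198]
236 [ 0.506  -0.1905  0.2221]
242 [ 0.5052 -0.1935  0.223 ]
[194. 194. 193. 194. 193. 193. 193. 193. 194. 194. 190. 140. 102. 105.
 112. 123. 131. 137. 145. 157.]
```

```bash
python3 -c "
from h import *
goal([.4979,-.2076,.1417],-13.8)"
```

```text
t 7.25 tcp [ 0.5021 -0.2042  0.2302] jawz [ 0.973 -0.232 -0.001] yaw -13.385761080271115 F [ 0.62  0.45 -2.42] gap 11.3 q6 -0.359
shift [88.5 -4.3 -3.2] turn [ 0.41 -0.04 -0.03]
```

>>> move_arm(deltas=[0, 0, -4.3, -3.2, 0.4, 0, 0, 0, 15, 0, 0, 0, 0, 0, 0, 15, 0, 0, 0, 0, 0, 0, 15, 0, 0, 0, 0, 0, 0, 15, 0, 0, 0, 0, 0, 0, 15, 0, 0, 0, 0, 0, 0, 13.5, 0, 0, 0, 0, 0, 0, 0, 0, 0, 0, 0, 0, 0, 0, 0, 0, 0, 0, 0, 0, 0, 0, 0, 0, 0, 0])

```text
t: 8.25
tcp_pos: [0.4986, -0.2089, 0.1426]
tool_rot: [0.085, 0.701, -0.085, 0.702]
force: [-0.6, -0.4, -1.5]
finger_gap: 0.128
```

```bash
python3 -c "
from h import *
snap('wrist','w3');s=snap('side','s3')
goal([.4979,-.2076,.1417],-13.8)
a=cv2.resize(s['image'][130:330,260:520],None,fx=3,fy=3,interpolation=cv2.INTER_CUBIC)
cv2.imwrite('pics/c4.png',a[:,:,::-1])"
```

```text
t 8.35 tcp [ 0.4986 -0.2089  0.1427] jawz [ 0.971 -0.239  0.002] yaw -13.839062916882238 F [ 0.19  0.63 -0.54] gap 11.1 q6 -0.362
shift [ 1.   1.1 -1. ] turn [-0.04  0.1   0.04]
```

View pics/w3.png

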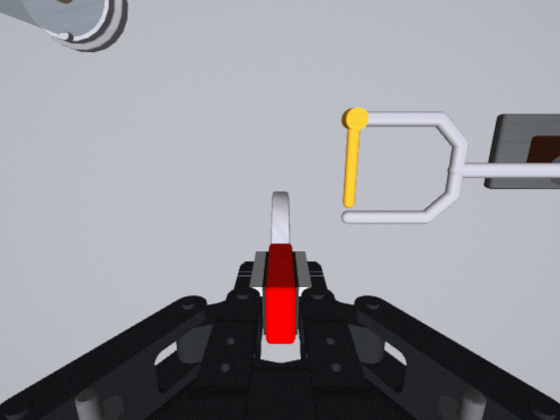

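View pics/c4.png

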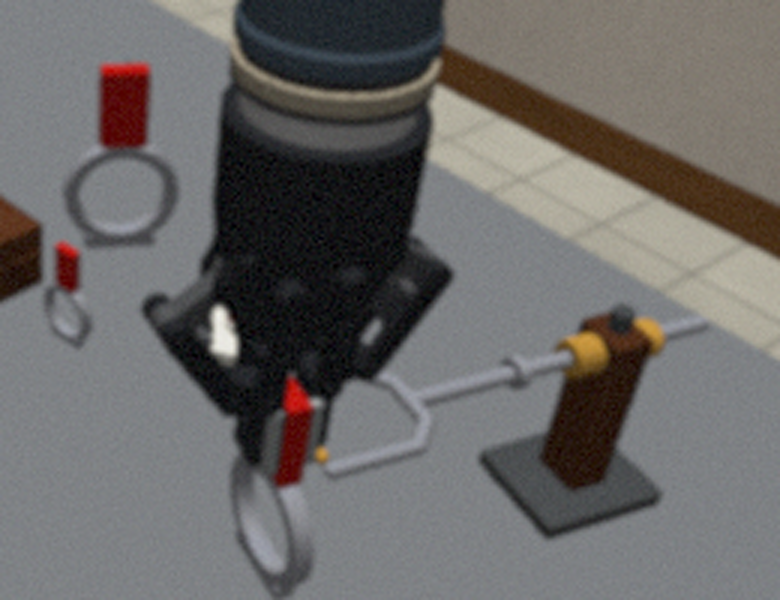

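```bash
python3 - <<'E'
from h import *
s=load('w3'); st=manip.sense(); T=st['tcp_pos']
a=np.radians(-13.84);ex=np.array([np.cos(a),np.sin(a)]);ey=np.array([-np.sin(a),np.cos(a)])
loc=lambda p:np.round([(p[:2]-T[:2])@ex*1000,(p[:2]-T[:2])@ey*1000,p[2]*1000],1)
for n,(u,v) in dict(ringedge=(281,194),ring2=(281,200),arm=(380,217),arm2=(420,217),tip=(346,217),hinge=(356,118),gatetip=(348,203),harm=(400,118)).items():
    print(n,loc(dep(s,u,v)),loc(onz(s,u,v,.105)))
E
```

```text
ringedge [  0.9  31.  109.7] [  0.9  29.9 105. ]
ring2 [  0.8  29.5 117.6] [  0.9  26.1 105. ]
arm [ 60.2  17.  110.7] [ 62.2  15.2 105. ]
arm2 [ 84.7  16.7 109.8] [ 87.   15.1 105. ]
tip [ 40.2  16.5 109.1] [ 41.1  15.2 105. ]
hinge [ 41.7  73.9 111.2] [ 43.2  73.9 105. ]
gatetip [ 40.9  25.2 108.7] [ 41.8  24.2 105. ]
harm [ 66.1  73.9 110.1] [ 68.   73.8 105. ]
```

>>> move_arm(deltas=[0, 0.5, 1.1, 5, 0, 0, 0, 0, 0, 0, 8, 0, 0, 0, 0, 0, 0, 7, 0, 0, 0, 0, 0, 0, 4, 0, 0, 0, 0, 0, 0, 2, 0, 0, 0, 0, 0, 0, 2, 0, 0, 0, 0, 0, 0, 2, 0, 0, 0, 0, 0, 0, 2, 0, 0, 0])

```text
t: 9.15
tcp_pos: [0.5293, -0.2152, 0.1412]
tool_rot: [0.085, 0.702, -0.085, 0.702]
force: [-1.7, -0.9, -1.5]
finger_gap: 0.128
```

```bash
cat > q.py <<'E'
from h import *
import sys
st=manip.sense();T=st['tcp_pos'];T0=np.array([.4986,-.2089])
a=np.radians(-13.84);ex=np.array([np.cos(a),np.sin(a)]);ey=np.array([-np.sin(a),np.cos(a)])
print('t',round(st['t'],2),'adv',round((T[:2]-T0)@ex*1000,1),'lat',round((T[:2]-T0)@ey*1000,1),'z',round(T[2]*1000,1),'Fx',round(st['force'][:2]@ex,2),'Fy',round(st['force'][:2]@ey,2),'Fz',round(st['force'][2],2),'gap',round(st['finger_gap']*85.4,1))
if len(sys.argv)>1:
    s=snap('wrist',sys.argv[1])
    a=cv2.resize(s['image'][60:360,180:560],None,fx=2,fy=2,interpolation=cv2.INTER_AREA)
    cv2.imwrite('pics/'+sys.argv[1]+'c.png',a[:,:,::-1])
E
python3 q.py w4
```

```text
t 9.15 adv 31.3 lat 1.2 z 141.2 Fx -1.46 Fy -1.24 Fz -1.46 gap 10.9
```

View pics/w4c.png

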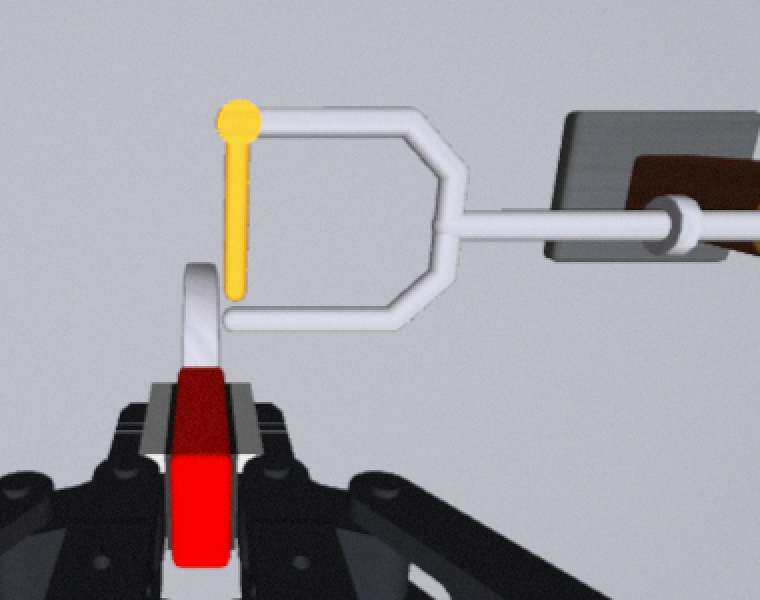

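The ring's edge (200,265 in the crop) is about to touch the gate's free end (235,298). The nose (226,318) lines up with the bore.

>>> move_arm(deltas=[0, 0, 0, 2, 0, 0, 0, 0, 0, 0, 2, 0, 0, 0, 0, 0, 0, 2, 0, 0, 0, 0, 0, 0, 2, 0, 0, 0, 0, 0, 0, 2, 0, 0, 0])

```text
t: 9.7
tcp_pos: [0.5388, -0.2175, 0.1412]
tool_rot: [0.085, 0.702, -0.085, 0.702]
force: [-2.3, 0.2, -0.9]
finger_gap: 0.13
```

```bash
python3 q.py
```

```text
t 9.7 adv 41.1 lat 1.3 z 141.2 Fx -2.29 Fy -0.36 Fz -0.91 gap 11.1
```

>>> move_arm(deltas=[0, 0, 0, 2, 0, 0, 0, 0, 0, 0, 2, 0, 0, 0, 0, 0, 0, 2, 0, 0, 0, 0, 0, 0, 2, 0, 0, 0, 0, 0, 0, 2, 0, 0, 0])

```text
t: 10.2
tcp_pos: [0.5489, -0.22, 0.1412]
tool_rot: [0.085, 0.702, -0.085, 0.702]
force: [-2.4, 1.3, -0.8]
finger_gap: 0.129
```

```bash
python3 q.py w5
```

```text
t 10.2 adv 51.5 lat 1.3 z 141.2 Fx -2.63 Fy 0.73 Fz -0.85 gap 11.0
```

View pics/w5c.png

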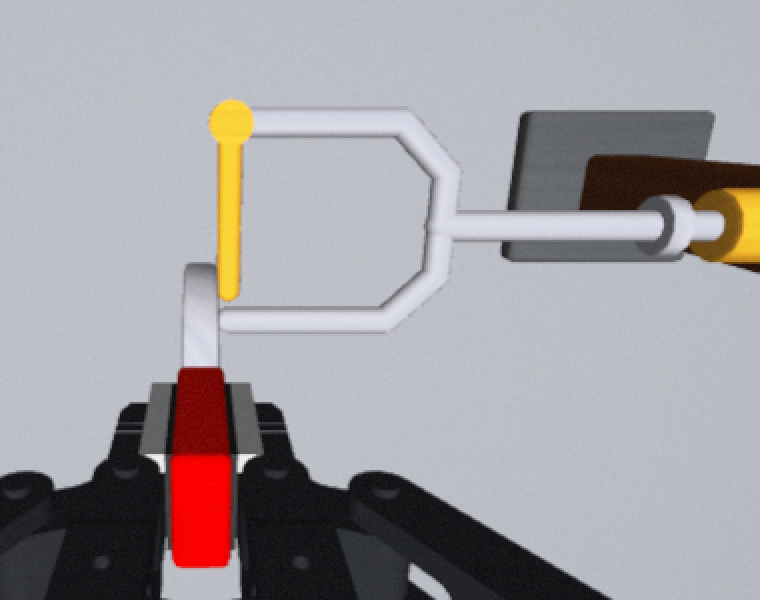

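The hook is sliding, with the gate still shut and about 2.5 N. The collar (680,225) is a few mm short of the sleeve (700,225).

>>> move_arm(deltas=[0, 0, 0, 2, 0, 0, 0, 0, 0, 0, 2, 0, 0, 0, 0, 0, 0, 2, 0, 0, 0, 0, 0, 0, 2, 0, 0, 0])

```text
t: 10.65
tcp_pos: [0.5566, -0.2219, 0.1412]
tool_rot: [0.085, 0.702, -0.085, 0.702]
force: [-2.3, 1.4, -2.1]
finger_gap: 0.127
```

```bash
python3 q.py
```

```text
t 10.65 adv 59.5 lat 1.2 z 141.2 Fx -2.6 Fy 0.83 Fz -2.07 gap 10.9
```

>>> move_arm(deltas=[0, 0, 0, 1.5, 0, 0, 0, 0, 0, 0, 1.5, 0, 0, 0, 0, 0, 0, 1.5, 0, 0, 0, 0, 0, 0, 1.5, 0, 0, 0])

```text
t: 11.05
tcp_pos: [0.5617, -0.2232, 0.1412]
tool_rot: [0.085, 0.703, -0.085, 0.701]
force: [-3.5, 0.3, -0.8]
finger_gap: 0.133
```

```bash
python3 q.py w6
```

```text
t 11.05 adv 64.7 lat 1.2 z 141.2 Fx -3.45 Fy -0.5 Fz -0.76 gap 11.3
```

View pics/w6c.png

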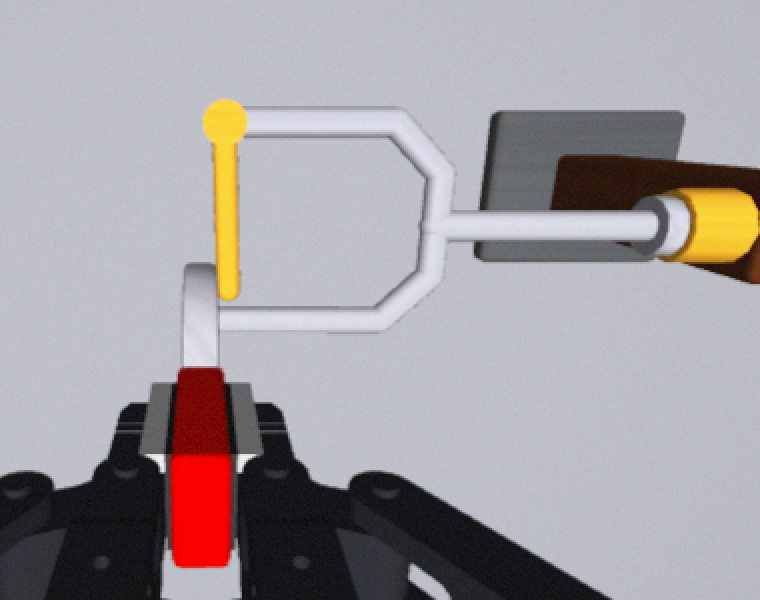

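The collar now touches the sleeve (672,225) and the gate is starting to tilt, with the force up to 3.5 N. I'll keep advancing slowly.

>>> move_arm(deltas=[0, 0, 0, 2, 0, 0, 0, 0, 0, 0, 2, 0, 0, 0, 0, 0, 0, 2, 0, 0, 0, 0, 0, 0, 2, 0, 0, 0, 0, 0, 0, 2, 0, 0, 0])

```text
t: 11.6
tcp_pos: [0.5716, -0.2252, 0.1411]
tool_rot: [0.086, 0.703, -0.085, 0.701]
force: [-5.4, 1.6, -1.2]
finger_gap: 0.133
```

```bash
python3 q.py
```

```text
t 11.6 adv 74.8 lat 1.6 z 141.1 Fx -5.6 Fy 0.27 Fz -1.21 gap 11.4
```

>>> move_arm(deltas=[0, 0, 0, 2, 0, 0, 0, 0, 0, 0, 2, 0, 0, 0, 0, 0, 0, 2, 0, 0, 0, 0, 0, 0, 2, 0, 0, 0])

```text
t: 12.0
tcp_pos: [0.5786, -0.2267, 0.1406]
tool_rot: [0.086, 0.703, -0.084, 0.701]
force: [-5.7, 1.4, -2.4]
finger_gap: 0.133
```

```bash
python3 q.py w7
```

```text
t 12.0 adv 81.9 lat 1.8 z 140.6 Fx -5.82 Fy -0.01 Fz -2.42 gap 11.4
```

View pics/w7c.png

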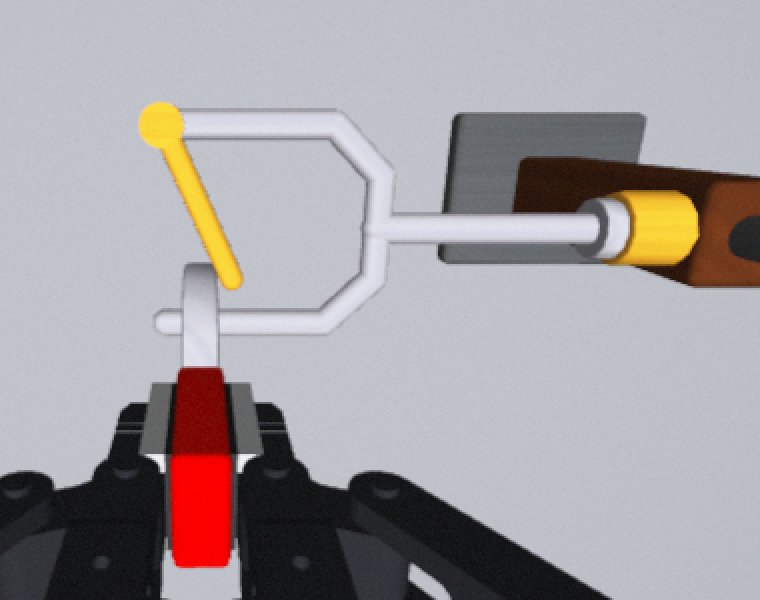

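The ring is over the nose, with the gate pushed to about 0.45 rad and its tip at (233,285). The force is 5.8 N.

>>> move_arm(deltas=[0, 0, 0, 2, 0, 0, 0, 0, 0, 0, 2, 0, 0, 0, 0, 0, 0, 2, 0, 0, 0, 0, 0, 0, 2, 0, 0, 0])

```text
t: 12.45
tcp_pos: [0.5861, -0.229, 0.1405]
tool_rot: [0.085, 0.704, -0.085, 0.7]
force: [-7.1, 0.3, -1.7]
finger_gap: 0.131
```

```bash
python3 q.py
```

```text
t 12.45 adv 89.8 lat 1.5 z 140.5 Fx -7.01 Fy -1.41 Fz -1.68 gap 11.2
```

>>> move_arm(deltas=[0, 0, 0, 2, 0, 0, 0, 0, 0, 0, 2, 0, 0, 0])

```text
t: 12.65
tcp_pos: [0.59, -0.2302, 0.1405]
tool_rot: [0.085, 0.703, -0.085, 0.7]
force: [-5.1, -0.3, -1.6]
finger_gap: 0.132
```

```bash
python3 q.py w8
```

```text
t 12.65 adv 93.8 lat 1.2 z 140.5 Fx -4.91 Fy -1.54 Fz -1.62 gap 11.3
```

View pics/w8c.png

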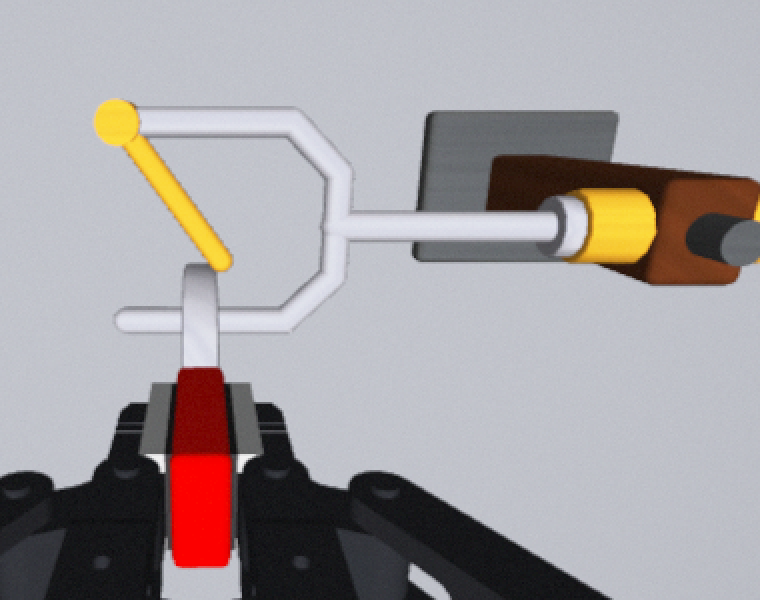

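The gate tip (225,262) is just sliding past the ring's far edge, at about 0.65 rad, and the force has dropped to 4.9 N.

>>> move_arm(deltas=[0, 0, 0, 2, 0, 0, 0, 0, 0, 0, 2, 0, 0, 0, 0, 0, 0, 1, 0, 0, 0])

```text
t: 13.0
tcp_pos: [0.599, -0.2331, 0.1421]
tool_rot: [0.085, 0.7, -0.086, 0.704]
force: [0.3, 0.5, -1.4]
finger_gap: 0.131
```

```bash
python3 q.py w9
```

```text
t 13.0 adv 103.3 lat 0.5 z 142.1 Fx 0.21 Fy 0.61 Fz -1.39 gap 11.2
```

View pics/w9c.png

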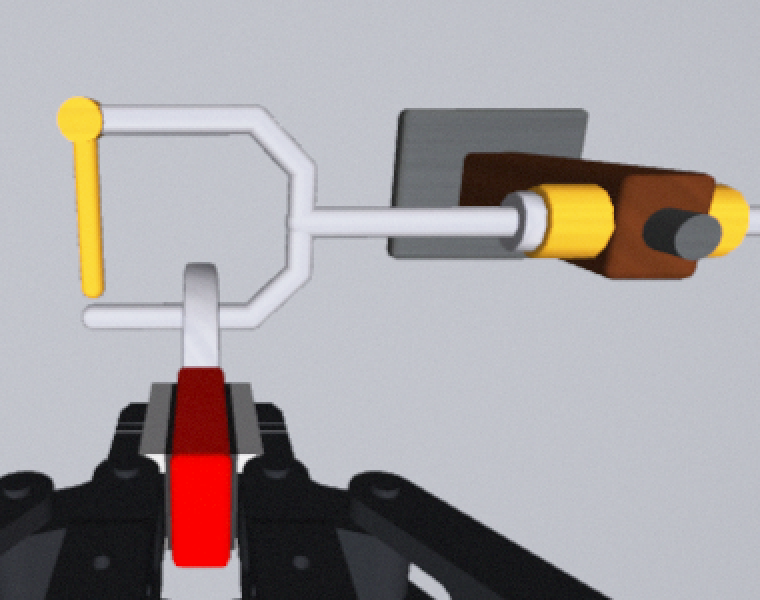

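The gate (90,200) has snapped shut behind the ring, the ring hangs around the nose arm and the force is back to about 0. Next I back off a little, centre over the arm and lower.

>>> move_arm(deltas=[0, 0, 0, -4, 0, 0, 0, 0, 0, 4, -4, 0, 0, 0, 0, 0, 5, 0, 0, 0, 0, 0, 0, 5, 0, 0, 0, 0, 0, 0, 0, 0, 0, 0, 0, 0, 0, 0, 0, 0, 0, 0])

```text
t: 13.65
tcp_pos: [0.5922, -0.216, 0.1414]
tool_rot: [0.085, 0.702, -0.085, 0.702]
force: [0.0, -0.6, -1.8]
finger_gap: 0.126
```

```bash
python3 q.py w10; python3 - <<'E'
from h import *
s=load('w10'); st=manip.sense(); T=st['tcp_pos']
a=np.radians(-13.84);ex=np.array([np.cos(a),np.sin(a)]);ey=np.array([-np.sin(a),np.cos(a)])
im=s['image']; hs=[]
for u in (245,250,255,300,305,310,312):
    best=[]
    for v in range(100,330):
        d=s['depth'][v,u]
        if d>0:
            p=dep(s,u,v)
            if .098<p[2]<.118:
                q=onz(s,u,v,.105); best.append([(q[:2]-T[:2])@ex*1000,(q[:2]-T[:2])@ey*1000])
    b=np.array(best)
    if len(b): 
        b=b[b[:,1]<20]; print(u,b.mean(0).round(1),len(b))
E
```

```text
t 13.65 adv 92.6 lat 15.5 z 141.4 Fx 0.16 Fy -0.6 Fz -1.83 gap 10.7
245 [-21.5   8.5] 33
250 [-18.5   8.2] 32
255 [-15.5  -0. ] 13
300 [12.8 -0.1] 13
305 [15.9 -0.1] 13
310 [19.1 -0.1] 13
312 [20.3 -0.1] 13
```

View pics/w10c.png

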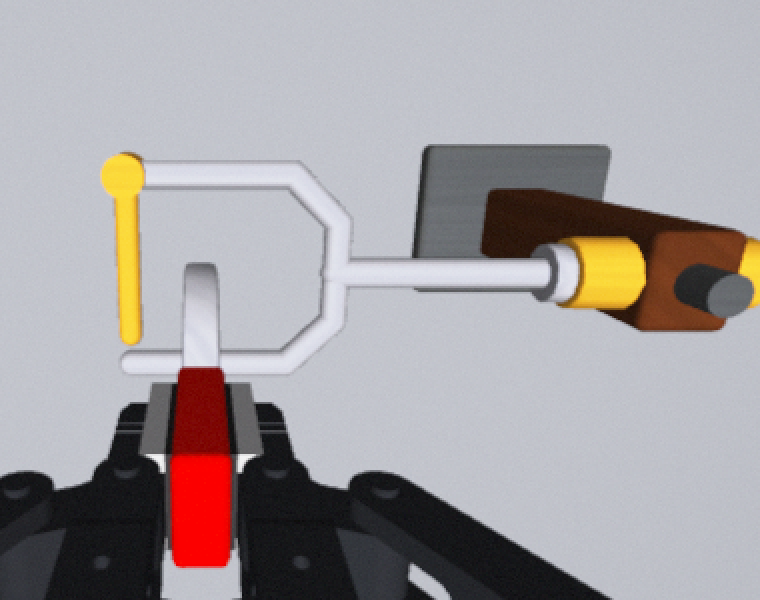

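The nose arm is centred under the handle (measured offset -0.1 mm). Lowering now.

>>> move_arm(deltas=[0, 3, 0, 0, 0, 0, 0, 0, 3, 0, 0, 0, 0, 0, 0, 3, 0, 0, 0, 0, 0, 0, 3, 0, 0, 0, 0, 0, 0, 3, 0, 0, 0, 0, 0, 0, 2, 0, 0, 0, 0, 0, 0, 1, 0, 0, 0, 0, 0, 0, 0, 0, 0, 0, 0, 0])

```text
t: 14.5
tcp_pos: [0.5919, -0.2163, 0.1231]
tool_rot: [0.085, 0.702, -0.085, 0.702]
force: [0.8, 0.7, -1.3]
finger_gap: 0.132
```

```bash
python3 q.py
```

```text
t 14.5 adv 92.3 lat 15.2 z 123.1 Fx 0.57 Fy 0.84 Fz -1.29 gap 11.2
```

>>> move_arm(deltas=[0, 0.5, 0, 0, 0, 0, 0, 0, 0.5, 0, 0, 0, 0, 0, 0, 0.5, 0, 0, 0, 0, 0, 0, 0, 0, 0, 0, 0, 0])

```text
t: 14.9
tcp_pos: [0.5919, -0.2163, 0.1218]
tool_rot: [0.085, 0.702, -0.085, 0.702]
force: [-0.3, -0.1, -1.7]
finger_gap: 0.129
```

```bash
python3 q.py
```

```text
t 14.9 adv 92.4 lat 15.2 z 121.8 Fx -0.27 Fy -0.2 Fz -1.66 gap 11.0
```

>>> move_arm(deltas=[0, 0.5, 0, 0, 0, 0, 0, 0, 0.5, 0, 0, 0, 0, 0, 0, 0, 0, 0, 0, 0, 0])

```text
t: 15.2
tcp_pos: [0.592, -0.2163, 0.1215]
tool_rot: [0.085, 0.702, -0.085, 0.702]
force: [-1.1, 0.4, 3.5]
finger_gap: 0.13
```

```bash
python3 q.py;python3 q.py; python3 -c "
from h import *
s=snap('side','s5')
a=cv2.resize(s['image'][130:330,260:520],None,fx=3,fy=3,interpolation=cv2.INTER_CUBIC)
cv2.imwrite('pics/c5.png',a[:,:,::-1])"; python3 q.py
```

```text
t 15.2 adv 92.5 lat 15.2 z 121.5 Fx -1.16 Fy 0.1 Fz 3.51 gap 11.1
t 15.2 adv 92.5 lat 15.2 z 121.5 Fx -1.16 Fy 0.1 Fz 3.51 gap 11.1
t 15.25 adv 92.4 lat 15.2 z 121.5 Fx -1.77 Fy 0.48 Fz 4.21 gap 11.4
```

View pics/c5.png

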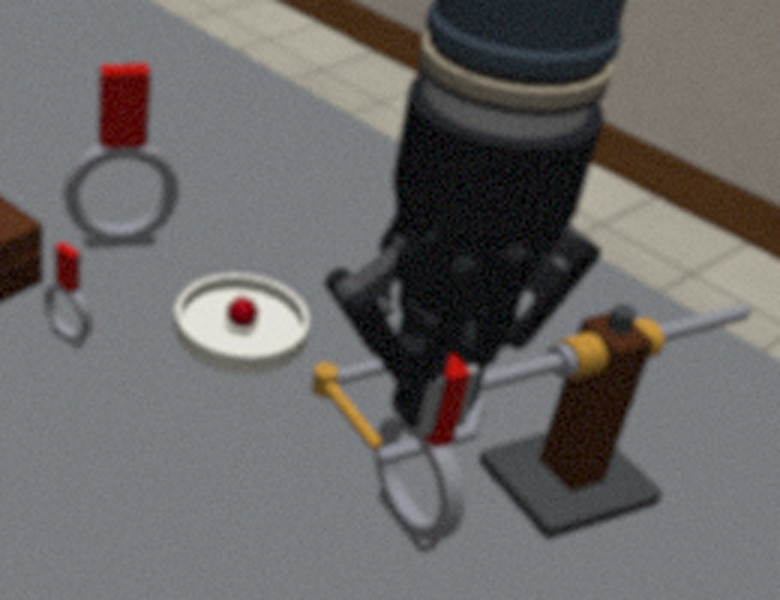

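The ring rests on the nose arm (Fz rose to about +4 N). I'll ease up 0.7 mm and open the fingers gradually.

>>> move_arm(deltas=[0, -0.7, 0, 0, 0, 0, 0, 12, 0, 0, 0, 0, 0, 0, 14, 0, 0, 0, 0, 0, 0, 17, 0, 0, 0, 0, 0, 0, 22, 0, 0, 0, 0, 0, 0, 28, 0, 0, 0, 0, 0, 0, 34, 0, 0, 0, 0, 0, 0, 34, 0, 0, 0, 0, 0, 0], force=20)

```text
t: 16.05
tcp_pos: [0.5919, -0.2163, 0.1215]
tool_rot: [0.085, 0.702, -0.085, 0.702]
force: [0.3, -0.6, 0.5]
finger_gap: 0.398
```

```bash
python3 q.py w11
```

```text
t 16.05 adv 92.4 lat 15.2 z 121.5 Fx 0.47 Fy -0.5 Fz 0.48 gap 34.0
```

View pics/w11c.png

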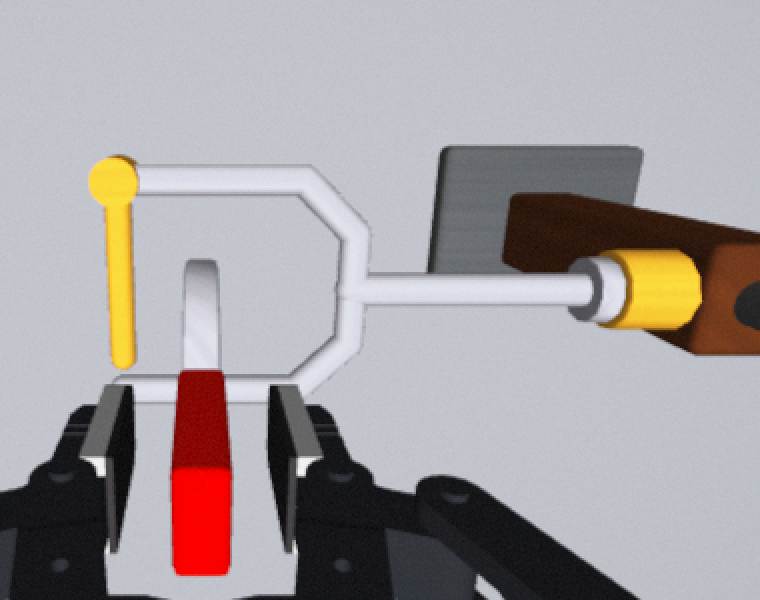

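The fingers are open on both sides of the handle (200,470), and the gauge stands still on the arm. I'll withdraw straight up.

>>> move_arm(deltas=[34, -3, 0, 0, 0, 0, 0, 34, -6, 0, 0, 0, 0, 0, 34, -10, 0, 0, 0, 0, 0, 34, -15, 0, 0, 0, 0, 0, 34, -20, 0, 0, 0, 0, 0, 34, -25, 0, 0, 0, 0, 0, 34, -25, 0, 0, 0, 0, 0, 34, -25, 0, 0, 0, 0, 0, 34, 0, 0, 0, 0, 0, 0, 34, 0, 0, 0, 0, 0, 0])

```text
t: 17.1
tcp_pos: [0.5921, -0.2163, 0.2516]
tool_rot: [0.085, 0.701, -0.086, 0.703]
force: [0.0, -0.3, -0.4]
finger_gap: 0.4
```

```bash
python3 q.py w12; python3 -c "
from h import *
s=snap('side','s6'); snap('top','t6')
a=cv2.resize(s['image'][130:330,200:520],None,fx=2.4,fy=2.4,interpolation=cv2.INTER_CUBIC)
cv2.imwrite('pics/c6.png',a[:,:,::-1])"
```

```text
t 17.1 adv 92.6 lat 15.2 z 251.6 Fx 0.08 Fy -0.3 Fz -0.44 gap 34.2
```

View pics/c6.png

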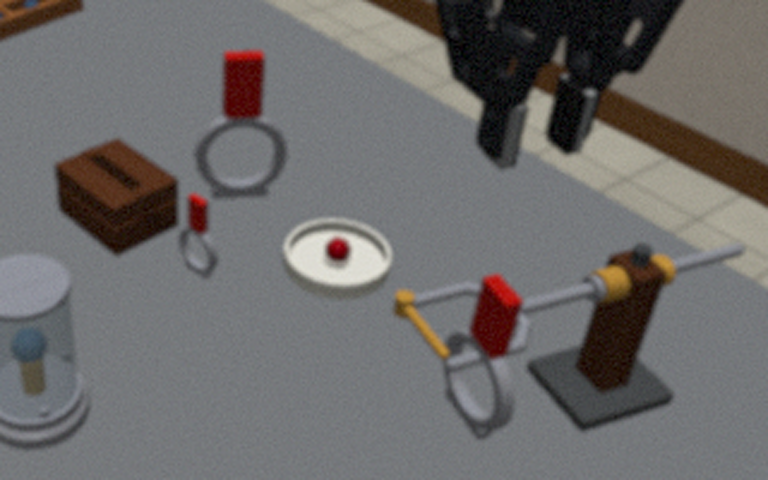

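View pics/w12c.png

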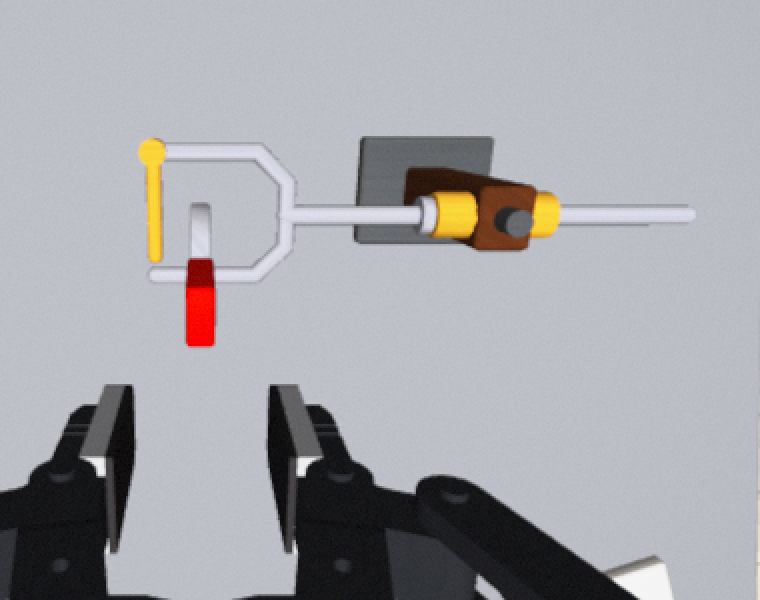

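The gauge hangs upright from the nose arm, about 22 mm behind the nose, with the gate shut and the robot clear. The dish, marble and display are unmoved. I'll wait a second and compare pictures for motion.

>>> move_arm(deltas=[34, 0, 0, 0, 0, 0, 0, 34, 0, 0, 0, 0, 0, 0, 34, 0, 0, 0, 0, 0, 0, 34, 0, 0, 0, 0, 0, 0, 34, 0, 0, 0, 0, 0, 0, 34, 0, 0, 0, 0, 0, 0, 34, 0, 0, 0, 0, 0, 0, 34, 0, 0, 0, 0, 0, 0])

```text
t: 18.05
tcp_pos: [0.592, -0.2162, 0.2506]
tool_rot: [0.085, 0.702, -0.085, 0.702]
force: [0.4, -0.7, -0.7]
finger_gap: 0.399
```

```bash
python3 - <<'E'
from h import *
s=snap('wrist','w13'); a=load('w12')
snap('top','t7');snap('side','s7')
def red(s):
    hsv=cv2.cvtColor(s['image'],cv2.COLOR_RGB2HSV); m=((hsv[...,0]<6)|(hsv[...,0]>174))&(hsv[...,1]>200)&(hsv[...,2]>200)
    m[:, :260]=0; m[:,310:]=0; v,u=np.nonzero(m); return u.mean(),v.mean(),len(u)
for S in (a,s):
    r=red(S); p=dep(S,r[0],r[1]); print(r,p.round(4))
    ps=onz(S,180+152/2,60+274/2,.105)
T=p[:2]-ps[:2]; an=np.radians(-13.8); print('handle rel nose',T@[np.cos(an),np.sin(an)],T@[-np.sin(an),np.cos(an)])
b,c=load('t6'),load('t7'); d0=load('side0')
print('top diff',np.abs(b['image'].astype(int)-c['image']).max(2)[100:250].max())
for n in ('t6','t7','top0'):
    t=load(n); im=t['image']; hsv=cv2.cvtColor(im,cv2.COLOR_RGB2HSV)
    m=((im.min(2)>150)).astype(np.uint8); m[:, :250]=0;m[:,330:]=0;m[:130]=0;m[200:]=0
    v,u=np.nonzero(m);print(n,'dish',u.mean().round(2),v.mean().round(2))
E
```

```text
(np.float64(279.5323383084577), np.float64(217.93283582089552), 402) [ 0.5914 -0.2191  0.1607]
(np.float64(280.1272264631043), np.float64(218.18575063613233), 393) [ 0.5917 -0.2184  0.1623]
handle rel nose 0.023342942215720305 -0.0028140428851351476
top diff 39
t6 dish 289.25 161.27
t7 dish 289.25 161.28
top0 dish 289.41 162.88
```

```bash
python3 -c "
from station import job
print(job.sign_off())"
```

```text
the job is handed in; nothing more can be done
None
```

The ring gauge is hanging from the hook's nose arm with the gate shut behind it, and the job is handed in. Sign-off gives no verdict, so this rests on my own checks.

**What I did:** I took the middle-sized gauge out of the walnut block by its red handle. I then pushed its ring slowly against the gate. The hook slid back about 30 mm at roughly 2.5 N until its collar met the sleeve. The gate opened at about 3.5 to 7 N, well under the 30 N limit, and snapped shut behind the ring. I backed off a little, centred over the nose arm, lowered until the ring touched, released, and withdrew straight up. The robot's clock read about 18 s before sign-off.

**Last checks:**
- **Position:** the handle is about 23 mm behind the nose and 3 mm to the side. Its top is at z ≈ 0.162 m, which puts the ring about 20 mm below the arm.
- **Gate:** shut in the last pictures I viewed.
- **At rest:** wrist pictures about 1 s apart differed by about 0.6 pixel, under 2 mm.
- **Robot:** clear above the gauge, with wrist force near zero.
- **Display, dish and marble:** they look unmoved. The dish's outline in the top view is 1.6 pixels (about 3 mm) off from the first picture. I put that down to lighting or masking, since nothing went near it.

**Small disagreements:** the hook nose measured about 3 mm differently between cameras, and I used the wrist view for alignment. The two top-view pictures about 1 s apart also differed at some pixels, which I did not trace.

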